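# Stop the sample conveyor, push the stalled rack home, release the stop

### The job

A rack of sample tubes has stalled on the bench conveyor. Using the fingertips only and gripping nothing, press the red mushroom stop button in until it latches and take your fingers off it, then push the orange rack along its lane, without lifting it, until it rests against the steel end stop, and then turn the mushroom head gently clockwise by pushing a lobe of its rim round, so that the latch lets go and the head springs fully back out. Leave the green start button unpressed and everything else on the bench where it stands.

Things in the scene. Friction and masses are not known exactly. Their poses are not given: they have to be found in the camera images.
- station: control station fixed to the bench: yellow and grey box 180 x 92 mm, 68 mm high, sides along its own x and y. Origin: centre of its underside. The red mushroom's axis stands at x = +42 mm, y = 0; the start button at x = -50, y = -21 mm, a white lamp (12 mm tall) at x = -50, y = +21 mm. Mounting lugs and a cable gland stick out up to 35 mm at the ends, below 33 mm
- stop_top (a point): centre of the top of the red mushroom head, on its upright axis; moves and turns with the head. Round head 60 mm across, 18 mm thick, nearly flat on top, with three finger scallops cut in its rim down to 18.5 mm radius (each a 20.5 mm radius arc centred 39 mm from the axis, 31 mm wide at the rim), leaving three lobes. One lobe points along this point's +x, the others 120 degrees either way
- stop_lobe (a point): middle of the top of one of the three lobes, on the stop_top +x side, 24 mm from the axis and 3.5 mm lower than stop_top. With the button out, stop_top is 100 mm above the bench and the head's underside 82 mm, 14 mm above the yellow lid; all are up to 9.2 mm lower pressed. Under the head a black collar 38 mm wide stands 4 mm above the lid
- stop_press (a joint): how far the mushroom is pressed in, m: 0 = out, 0.0092 = bottomed. Spring-loaded: 3.6 N at first, about 9 N at the most on the way in; it snaps past its latch at about 0.006 and, let go from the bottom, stays latched at about 0.0067. Only turning the head releases it
- stop_twist (a joint): turn of the mushroom head, rad: 0 = rest, grows clockwise seen from above (the way of the white arrows), hard stop at 0.8. A weak spring (0.02 N m at 0, 0.04 N m at 0.5) turns it back to 0. Latched in, the head jumps out once it has been turned past about 0.5 rad; let go, it then turns back to 0
- start_button (a joint): green start button, 22 mm across, flush in a steel bezel 7.5 mm above the lid: press travel in m, 0 = not pressed, 0.004 = fully in. Not to be pressed
- conveyor: short belt conveyor fixed to the bench, standing still: 440 mm long (its own x), 130 mm wide. Origin: centre of its underside. Dark green belt, top 60 mm above the bench; lane 76 mm wide between steel side guides that stand 16 mm above the belt. The rack travels to +x. A black sensor, its top 100 mm above the bench, stands outside a guide near the end stop
- lane_stop (a point): middle of the lower edge of the end stop's face (at belt height, x = +150 mm of the conveyor): a steel plate across the lane, 35 mm high, facing the conveyor's -x; its bracket behind it goes no higher than 96 mm above the bench. This point's axes are the conveyor's axes
- rack_centre (a point): centre (half-way up) of the loose orange tube rack that stands on the belt: 112 mm along its own x (along the lane), 68 mm wide, 45 mm high, with small white-capped tubes standing 9 mm above its top; about 0.28 kg, slides on the belt with a few newtons. Home, its centre is 56 mm from the end stop's face
- green_rack: loose green tube rack, 125 x 68 x 57 mm, origin at the centre of its underside; bystander
- tip_box: loose magenta box of pipette tips, 118 x 80 x 66 mm, origin at the centre of its underside; bystander
- beaker: loose clear plastic beaker, 84 mm wide, 105 mm high, origin at the centre of its underside; bystander
- phone: loose black cordless phone lying on the bench, 145 x 48 x 22 mm, origin at the centre of its underside; bystander
- pipette: loose micropipette lying on the bench, about 260 mm long along its own x, origin on the bench under it; bystander
- sample_pot: loose clear sample pot with an orange lid, 44 mm wide, 52 mm high, beside the station; origin at the centre of its underside; bystander
- reagent: loose small amber bottle with a blue cap, 38 mm wide, 75 mm high, beside the conveyor; origin at the centre of its underside; bystander
Not all that is in view belongs to the job. What is meant by the part that bears rack_centre is not blue or yellow, and is the larger of those in its own colour.

How it is judged:
By the outcome, as a careful person would: the job done as asked, in the order asked, and still so for the second after the job is handed in, with the robot touching nothing.
It also fails if it takes over 69 s, if anything falls off the work surface, if the arm or the gripper's body presses on something with over 40 N, if the wrist force passes 120 N, or if a joint passes its speed limit or range.

### The arm

A 6-joint arm with a two-finger parallel gripper is mounted at the origin on the work surface. World frame = base frame: x ahead of the robot, y to its left, z up, the work surface at z = 0. Lengths are in m, angles in degrees, forces in N, time in s.
With the tool pointing down it reaches from about 0.4 to 0.825 m from the base axis. Payload 7 kg.
Tool frame: the origin (TCP) lies on the front face of the gripper's body, between the roots of the fingers; the fingertips stand 66 mm ahead of it and the grasp point (between the pads) lies 47 mm ahead of it (ctrl.grasp_offset is the z of the grasp point in the tool frame, in m); z points along the fingers, y is the direction in which the jaws open and shut (so a half turn about z gives the same grasp; the last joint's range is limited). The gripper opens to 88 mm and grips with 3 to 60 N. Pads are 19 mm wide; open, the fingers measure 130 mm over their backs; the gripper's body (78 mm by 193 mm) begins 47 mm behind the grasp point.
Start: joints at [88.184, 20.546, 0.682, 0, -70.136, -16.507], TCP at [0.212, 0.641, 0.292] pointing down, gripper open.
Joint ranges: [-176.03, 176.03], [-82.01, 121.73], [-58.28, 71.71], [-173.87, 95.51], [-174.79, -0.11], [-173.66, 173.66]. Speed limits (degrees/s): [136.94, 136.94, 172.46, 180, 180, 180].

### API

Orientations are given as [roll, pitch, yaw] about the fixed x, y, z axes, in that order (R = Rz(yaw) Ry(pitch) Rx(roll)).
In Python, from plant import ctrl gives the robot as it stands.
- The arm moves only by the shell command python3 -m creep 'ROWS'. ROWS is JSON, a list of rows, each a list of 7 numbers: the turn, a rotation vector about the tool's x, y, z in rad, then the shift along the tool's x, y, z in m, then the opening, from 0 (shut) to 1 (fully open). In form: [[wx, wy, wz, dx, dy, dz, grip], ...]. A call has 1 to 12 rows; each row is the pose to reach, as a shift and turn from the pose commanded when the call began, along the tool's axes at that moment; what a row does not reach only later rows make up. A row lasts 1/12 s, in which the tool goes at most 41.7 mm and 7.16 degrees, less where a joint would pass 70% of its speed; a pose out of reach is approached as far as the arm can. A call with a gripper value outside its range is refused whole. The fingers move at their own pace and stop on an object; the grip force is fixed at half the most. Time passes only in rows, so rows that repeat a pose let the fingers close. It gives the time, the measured TCP pose, the force and the opening at its end, in the units of the state.
- ctrl.get_obs(): the state, without advancing time (a new reading comes with each control period).
- ctrl.snapshot(name): name is "side" or "top"; returns the picture (400x640x3 uint8, blue, green, red); there is no depth.
- ctrl.camera_model(name): a dict with "K" (3x3 intrinsics, pixels), "rvec" (rotation vector, rad) and "tvec" (3), from world to camera coordinates, as OpenCV has them. Camera axes: x right, y down, z forward; pixel columns grow to the right and rows downward; lengths in m; the calibration is good to about 2 mm. A picture is of the moment at which its call begins. camera_model takes no time and is no camera call.
- ctrl.close_job(): hands the job in, once; it reports no verdict.
The state is a dict: "clock": time; "joint_pos": joint angles; "qvel": joint speeds; "tau": joint torques, N m; "tool_pos": TCP position; "orientation": TCP orientation; "force": force on the tool from outside, world axes, zero at the start; "moment": the same for the moment, N m; "opening": finger opening in m.
Only numpy, scipy, OpenCV 4.12 (cv2) and the standard library are available. Lean on these libraries where they do the work, as an engineer would, in place of code of your own. Each camera call takes 0.05 s, during which the arm holds its last target.

## Working session

There is one attempt and no reset: what is moved stays moved. The work goes in short steps, Python scripts to look and compute and a shell command to move; the robot and the scene stay as the last step left them, time stands still between calls to the robot, and variables do not carry over. Pictures are saved under pics/ and viewed, and the job is handed in when it is done.

```bash
ls; mkdir -p pics
python3 - <<'E'
from plant import ctrl
import cv2
for n in ("side","top"):
    cv2.imwrite(f"pics/{n}0.png",ctrl.snapshot(n)); m=ctrl.camera_model(n); print(n,m)
print(ctrl.get_obs())
E
```

```text
pics
side {'K': array([[460.80493037,   0.        , 312.00212167],
       [  0.        , 460.80493037, 193.99660839],
       [  0.        ,   0.        ,   1.        ]]), 'rvec': array([ 2.2993608 , -0.80842232,  0.30186471]), 'tvec': array([-0.45301862,  0.3090182 ,  1.53871989])}
top {'K': array([[403.87247282,   0.        , 321.75748766],
       [  0.        , 403.87247282, 197.58045857],
       [  0.        ,   0.        ,   1.        ]]), 'rvec': array([ 2.12324386, -2.13215765,  0.12745391]), 'tvec': array([0.01387468, 0.54347845, 1.21899415])}
{'clock': 0.1, 'joint_pos': array([ 8.81831129e+01,  2.05887372e+01,  6.40159162e-01, -1.64962526e-02,
       -7.01348440e+01, -1.65099355e+01]), 'qvel': array([ 0.08179121, -0.0606755 ,  0.16492891,  0.09726446,  0.03942814,
       -0.05417601]), 'tau': array([-1.31723857e-03, -5.84161162e+01,  2.93752581e+01,  7.01555282e+00,
        1.02000209e-02, -5.51321727e-05]), 'tool_pos': array([0.21212815, 0.64046351, 0.29131295]), 'orientation': array([ 1.79915610e+02, -8.84008527e-03, -1.83324329e+01]), 'force': array([ 0.33166592, -0.60477464,  0.28705938]), 'moment': array([-0.01815402, -0.05305017,  0.01106072]), 'opening': 0.08756115686821675}
```

View pics/side0.png

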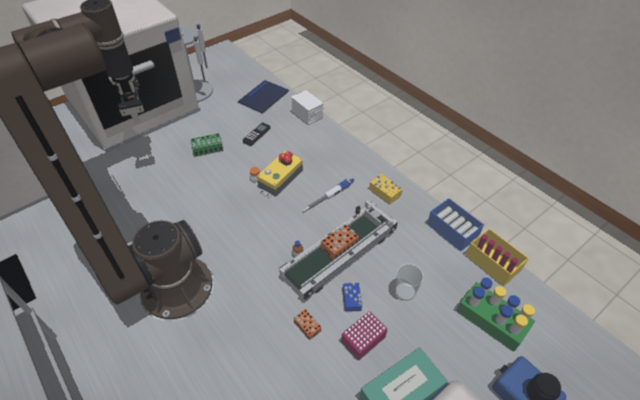

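View pics/top0.png

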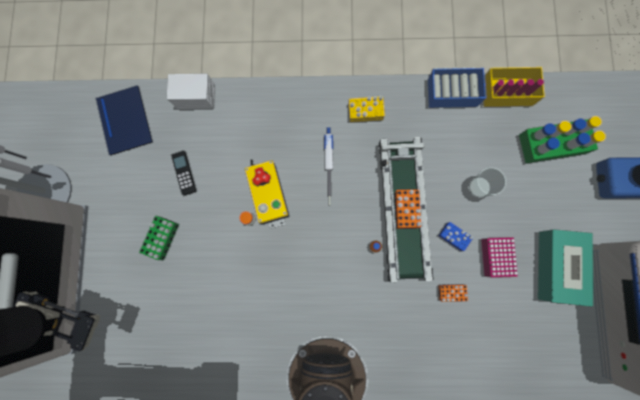

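Two orange racks are in view: one on the belt (top px 408,208) and a smaller one on the bench (453,292). The blue and yellow ones are ruled out by colour. The larger orange one, on the belt, fits the description. I'll confirm that in an enlarged crop.

```bash
cat > h.py <<'E'
import numpy as np, cv2
from plant import ctrl
def cam(n):
    m=ctrl.camera_model(n); R=cv2.Rodrigues(np.array(m['rvec'],float))[0]; return np.array(m['K']),R,np.array(m['tvec'],float).ravel()
def ray(n,p):
    K,R,t=cam(n); d=R.T@np.linalg.solve(K,[p[0],p[1],1.]); return -R.T@t,d
def onz(n,p,z):
    c,d=ray(n,p); return c+d*(z-c[2])/d[2]
def proj(n,P):
    m=ctrl.camera_model(n); return cv2.projectPoints(np.array(P,float).reshape(-1,1,3),np.array(m['rvec'],float),np.array(m['tvec'],float),np.array(m['K']),None)[0].reshape(-1,2)
def tri(pt,ps):
    a,d=ray('top',pt);b,e=ray('side',ps)
    s=np.linalg.lstsq(np.c_[d,-e],b-a,rcond=None)[0]; p,q=a+s[0]*d,b+s[1]*e
    return (p+q)/2,np.linalg.norm(p-q)
def crop(src,out,x0,y0,x1,y1,k):
    im=cv2.imread(src)[y0:y1,x0:x1]; cv2.imwrite(out,cv2.resize(im,None,fx=k,fy=k,interpolation=cv2.INTER_CUBIC))
E
python3 - <<'E'
from h import *
crop('pics/top0.png','pics/c1.png',230,125,480,310,3.2)
crop('pics/side0.png','pics/c2.png',240,140,410,300,4.5)
crop('pics/top0.png','pics/c3.png',235,150,300,235,7)
E
```

```text
(no output)
```

View pics/c1.png

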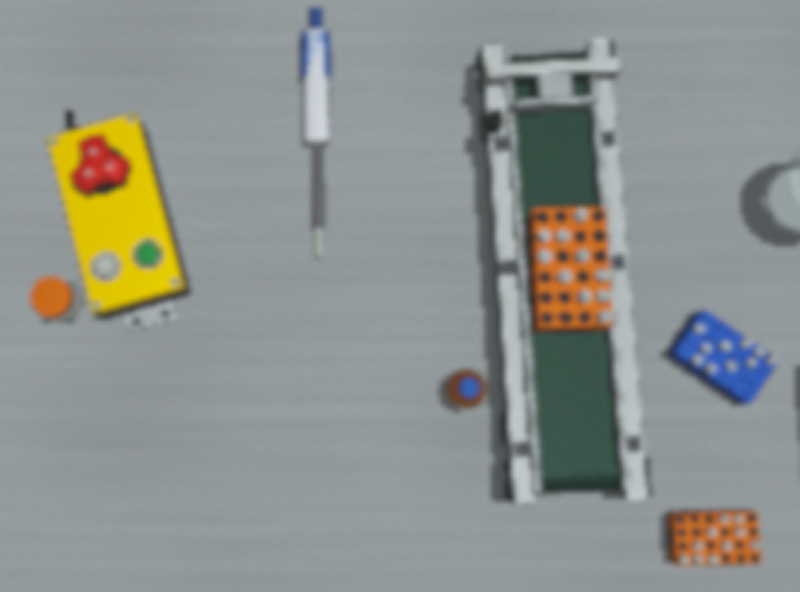

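View pics/c2.png

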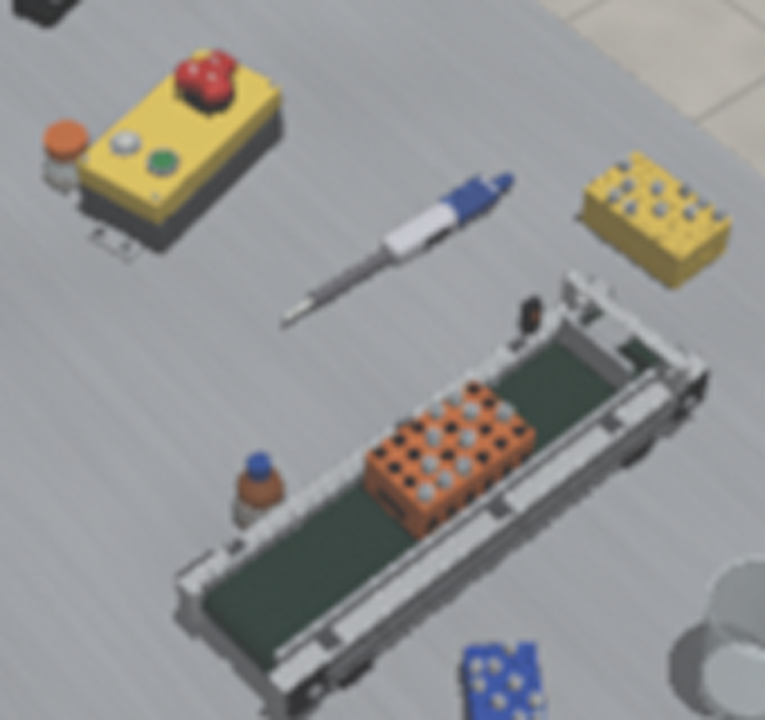

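View pics/c3.png

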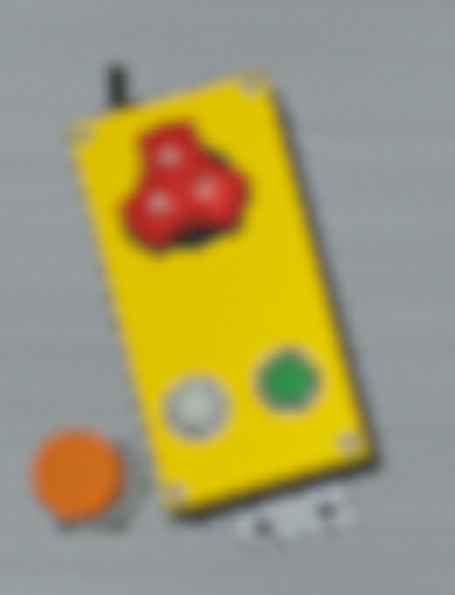

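The crop confirms it: the belt rack is about 38 px long, the bench one about 29 px. The end stop is at the far end of the lane (top px ~402,156). Now I'll measure the positions.

Run:
```python
from h import *
def mask(im,lo,hi,box):
    h=cv2.cvtColor(im,cv2.COLOR_BGR2HSV); m=cv2.inRange(h,np.array(lo),np.array(hi)); z=np.zeros_like(m); x0,y0,x1,y1=box; z[y0:y1,x0:x1]=m[y0:y1,x0:x1]; return z
def big(m):
    c=max(cv2.findContours(m,0,cv2.CHAIN_APPROX_NONE)[0],key=cv2.contourArea); return c
T=cv2.imread('pics/top0.png');S=cv2.imread('pics/side0.png')
# station lid
y=big(mask(T,(20,120,100),(35,255,255),(240,150,295,230)))
r=cv2.boxPoints(cv2.minAreaRect(y)); P=np.array([onz('top',p,.068)[:2] for p in r]); print('lid',P.round(4).tolist(),P.mean(0))
for i in range(2):print('edge',P[i+1]-P[i],np.linalg.norm(P[i+1]-P[i]))
# head
for n,I,b in(('top',T,(245,160,275,190)),('side',S,(270,145,300,170))):
    m=cv2.bitwise_or(mask(I,(0,130,90),(6,255,255),b),mask(I,(172,130,90),(180,255,255),b)); c=big(m)
    (u,v),rr=cv2.minEnclosingCircle(c.astype(np.float32)); M=cv2.moments(c); print(n,'red',u,v,rr,M['m10']/M['m00'],M['m01']/M['m00'],onz(n,(u,v),.097))
    if n=='top':
        W=np.array([onz('top',p[0],.096)[:2] for p in c]); cc=onz('top',(u,v),.096)[:2]
        d=W-cc; a=np.degrees(np.arctan2(d[:,1],d[:,0])); ra=np.hypot(*d.T)
        o=np.argsort(a); print([(int(a[i]),round(ra[i]*1e3)) for i in o])
        print('3fold phase', np.degrees(np.angle(np.sum(np.gradient(np.unwrap(np.radians(a)))*ra*np.exp(3j*np.radians(a)))))/3)
for nm,lo,hi,b,z in(('start',(50,80,40),(80,255,255),(268,196,284,212),.075),('potlid',(5,150,120),(18,255,255),(236,208,256,226),.052),):
    c=big(mask(T,lo,hi,b));(u,v),rr=cv2.minEnclosingCircle(c.astype(np.float32));print(nm,u,v,onz('top',(u,v),z))
c=big(mask(T,(3,130,110),(18,255,255),(388,180,428,235)));r=cv2.minAreaRect(c);B=cv2.boxPoints(r)
P=np.array([onz('top',p,.105)[:2] for p in B]);print('rack',r,P.round(4).tolist(),P.mean(0))
for i in range(2):print('edge',P[i+1]-P[i],np.linalg.norm(P[i+1]-P[i]))
# belt dark green
m=mask(T,(50,40,20),(90,255,110),(385,140,435,290)); ys,xs=np.nonzero(m)
for v in range(154,280,6):
    q=xs[ys==v]
    if len(q): a,b=onz('top',(q.min(),v),.06),onz('top',(q.max()+1,v),.06); print(v,q.min(),q.max(),a[:2].round(4),b[:2].round(4))
crop('pics/top0.png','pics/c4.png',375,130,435,215,7)
```

```text
lid [[0.6378, 0.2528], [0.6614, 0.1614], [0.4843, 0.1134], [0.4614, 0.2028]] [0.56121608 0.18260527]
edge [ 0.02357967 -0.09142427] 0.09441608478327115
edge [-0.17704143 -0.04797928] 0.1834275884980385
top red 260.3663024902344 176.5374298095703 8.646180152893066 260.58719646799113 176.7604856512141 [0.60058839 0.19526381 0.097     ]
[(-172, 17), (-162, 18), (-153, 19), (-146, 20), (-139, 22), (-128, 22), (-124, 25), (-114, 26), (-108, 25), (-101, 24), (-93, 26), (-86, 23), (-78, 24), (-69, 21), (-65, 19), (-52, 18), (-37, 18), (-28, 16), (-15, 18), (-12, 21), (-3, 23), (3, 26), (10, 27), (18, 25), (24, 26), (34, 25), (38, 22), (43, 20), (50, 17), (59, 16), (70, 14), (82, 13), (94, 16), (102, 20), (111, 21), (115, 25), (125, 23), (131, 25), (141, 25), (150, 26), (156, 25), (163, 24), (169, 20), (178, 20)]
3fold phase 16.652920685797564
side red 285.1538391113281 156.11538696289062 6.217210292816162 286.1834862385321 156.90825688073394 [0.59981369 0.19330348 0.097     ]
start 275.6428527832031 204.07142639160156 [0.51937588 0.15086211 0.075     ]
potlid 245.63333129882812 217.36666870
[... 307 characters left out ...]
3 -0.2046] [ 0.6756 -0.2694]
160 393 413 [ 0.6571 -0.2102] [ 0.6565 -0.2749]
166 392 414 [ 0.6381 -0.2066] [ 0.6374 -0.2773]
172 392 414 [ 0.6191 -0.2061] [ 0.6185 -0.2766]
178 393 415 [ 0.6002 -0.2086] [ 0.5997 -0.2789]
184 393 415 [ 0.5815 -0.2081] [ 0.5809 -0.2783]
190 393 394 [ 0.5628 -0.2076] [ 0.5627 -0.2137]
232 397 419 [ 0.4341 -0.2159] [ 0.4339 -0.2848]
238 397 420 [ 0.4161 -0.2154] [ 0.4159 -0.2871]
244 397 420 [ 0.3981 -0.2149] [ 0.3979 -0.2864]
250 398 421 [ 0.3803 -0.2173] [ 0.3801 -0.2887]
256 398 421 [ 0.3625 -0.2168] [ 0.3623 -0.288 ]
262 399 421 [ 0.3448 -0.2192] [ 0.3446 -0.2873]
268 399 422 [ 0.3271 -0.2187] [ 0.327  -0.2896]
274 400 423 [ 0.3096 -0.2211] [ 0.3095 -0.2918]
```

View pics/c4.png

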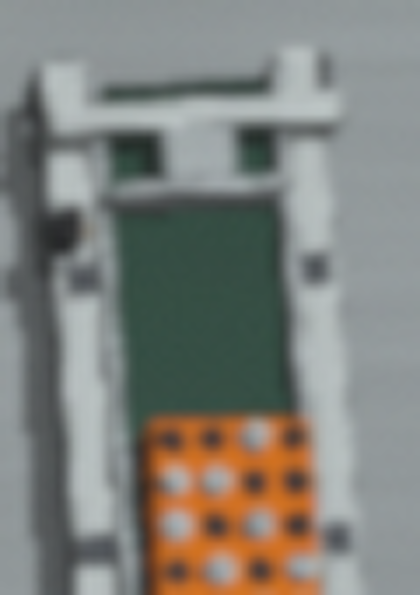

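Station centre is (0.561, 0.183) with yaw about 15°. The mushroom axis is at about (0.601, 0.1945), with lobes at about 16°, 136° and −104°. The lane yaw is about 2.6° and the stop face is at x≈0.662. First I shut the fingers and move above the head.

```bash
python3 -m creep '[[0,0,0,0.3,0.177,0,0],[0,0,0,0.3,0.177,0,0],[0,0,0,0.3,0.177,0,0],[0,0,0,0.3,0.177,0,0],[0,0,0,0.3,0.177,0,0],[0,0,0,0.3,0.177,0,0],[0,0,0,0.3,0.177,0,0],[0,0,0,0.3,0.177,0,0],[0,0,0,0.3,0.177,0,0],[0,0,0,0.3,0.177,0,0],[0,0,0,0.3,0.177,0,0]]'
python3 - <<'E'
from h import *
for n in ("side","top"): cv2.imwrite(f"pics/{n}1.png",ctrl.snapshot(n))
o=ctrl.get_obs();print(o['tool_pos'],o['orientation'],o['clock'],o['joint_pos'],o['opening'])
E
```

```text
clock: 1.02
tool_pos: [0.4419, 0.3774, 0.2919]
orientation: [180.0, 0.0, -18.5]
force: [-0.2, 0.9, -0.8]
opening: 0.02
[0.44105209 0.37872915 0.29191979] [ 1.79984925e+02  1.46041439e-02 -1.83240749e+01] 1.1167 [ 5.99103025e+01  1.18066930e+01 -1.14797190e+01 -1.22171404e-02
 -6.67313245e+01  1.17704525e+01] 0.011892394471106559
```

View pics/side1.png

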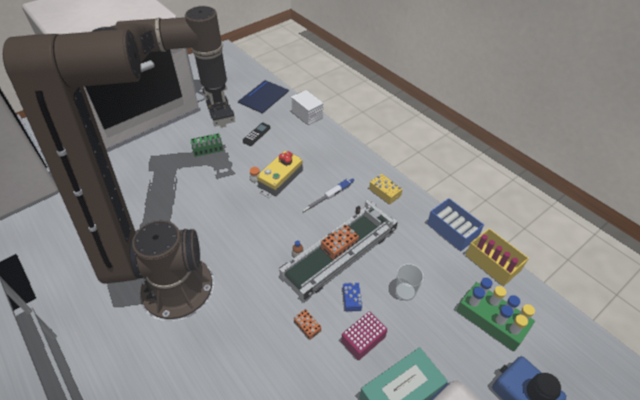

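```bash
python3 -m creep '[[0,0,0,0.21,0.1245,0.07,0],[0,0,0,0.21,0.1245,0.07,0],[0,0,0,0.21,0.1245,0.07,0],[0,0,0,0.21,0.1245,0.07,0],[0,0,0,0.21,0.1245,0.07,0],[0,0,0,0.21,0.1245,0.07,0],[0,0,0,0.21,0.1245,0.07,0],[0,0,0,0.21,0.1245,0.07,0],[0,0,0,0.21,0.1245,0.07,0]]'
python3 - <<'E'
from h import *
for n in ("side","top"): cv2.imwrite(f"pics/{n}2.png",ctrl.snapshot(n))
crop('pics/side2.png','pics/c5.png',220,60,330,200,5)
crop('pics/top2.png','pics/c6.png',220,110,320,240,4.5)
o=ctrl.get_obs();print(o['tool_pos'],o['orientation'],o['clock'],o['opening'],o['force'])
a,b=cv2.imread('pics/c5.png'),cv2.imread('pics/c6.png');h=580
f=lambda i:cv2.resize(i,None,fx=h/i.shape[0],fy=h/i.shape[0]);c=np.hstack([f(a),f(b)]);c=cv2.resize(c,None,fx=min(1,800/c.shape[1]),fy=min(1,800/c.shape[1]));cv2.imwrite('pics/c7.png',c)
E
```

```text
clock: 1.87
tool_pos: [0.6014, 0.195, 0.2217]
orientation: [180.0, 0.0, -18.3]
force: [0.4, 0.2, 0.5]
opening: 0.0003
[0.60105958 0.19585793 0.22265372] [-1.79963668e+02 -2.33969964e-02 -1.82136440e+01] 1.9667 0.0002688462748911197 [-0.01361506  0.59465666  0.08959825]
```

View pics/c7.png

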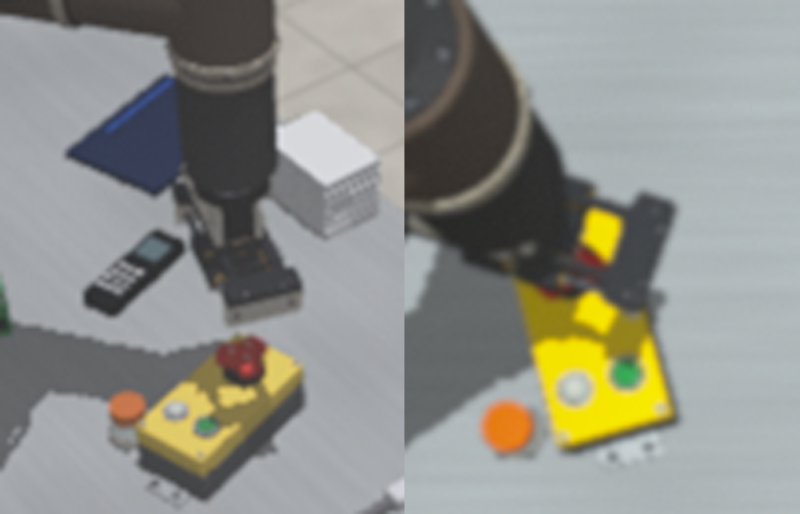

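```bash
python3 -m creep '[[0,0,0,0,0,0.03,0],[0,0,0,0,0,0.045,0],[0,0,0,0,0,0.053,0],[0,0,0,0,0,0.055,0],[0,0,0,0,0,0.057,0],[0,0,0,0,0,0.059,0],[0,0,0,0,0,0.061,0],[0,0,0,0,0,0.063,0],[0,0,0,0,0,0.065,0],[0,0,0,0,0,0.066,0],[0,0,0,0,0,0.066,0]]'
```

```text
clock: 2.88
tool_pos: [0.6019, 0.195, 0.1579]
orientation: [-179.9, -0.1, -18.3]
force: [-3.7, 1.3, 6.3]
opening: 0.0
```

```bash
python3 -m creep '[[0,0,0,0,0,0.001,0],[0,0,0,0,0,0.002,0],[0,0,0,0,0,0.003,0],[0,0,0,0,0,0.003,0]]'
```

```text
clock: 3.22
tool_pos: [0.602, 0.195, 0.1563]
orientation: [-179.9, -0.1, -18.3]
force: [-7.1, 1.3, 14.2]
opening: 0.0002
```

14 N, more than the 9 N maximum on the way in, so it has bottomed. Now I lift clear and check.

```bash
python3 -m creep '[[0,0,0,0,0,-0.004,0],[0,0,0,0,0,-0.008,0],[0,0,0,0,0,-0.02,0],[0,0,0,0,0,-0.05,0],[0,0,0,0,0,-0.08,0],[0,0,0,-0.03,0.03,-0.1,0],[0,0,0,-0.06,0.07,-0.1,0],[0,0,0,-0.09,0.11,-0.1,0],[0,0,0,-0.12,0.15,-0.1,0],[0,0,0,-0.13,0.18,-0.1,0],[0,0,0,-0.13,0.2,-0.1,0],[0,0,0,-0.13,0.2,-0.1,0]]'
python3 - <<'E'
from h import *
for n in ("side","top"): cv2.imwrite(f"pics/{n}3.png",ctrl.snapshot(n))
crop('pics/side3.png','pics/c8.png',245,140,310,200,6)
crop('pics/top3.png','pics/c9.png',235,150,300,235,6)
o=ctrl.get_obs();print(o['tool_pos'],o['orientation'],o['clock'],o['opening'],o['force'])
a,b=cv2.imread('pics/c8.png'),cv2.imread('pics/c9.png');h=480
f=lambda i:cv2.resize(i,None,fx=h/i.shape[0],fy=h/i.shape[0]);c=np.hstack([f(a),f(b)]);c=cv2.resize(c,None,fx=min(1,800/c.shape[1]),fy=min(1,800/c.shape[1]));cv2.imwrite('pics/c10.png',c)
E
```

```text
clock: 4.22
tool_pos: [0.4111, 0.0414, 0.2541]
orientation: [-179.9, 0.0, -18.4]
force: [-1.1, -0.7, -0.3]
opening: 0.0004
[0.41498054 0.04436706 0.25472484] [-1.79863828e+02 -1.30074648e-01 -1.83850488e+01] 4.3167 0.0003748969144368411 [ 1.4058742   0.27844817 -0.33747659]
```

View pics/c10.png

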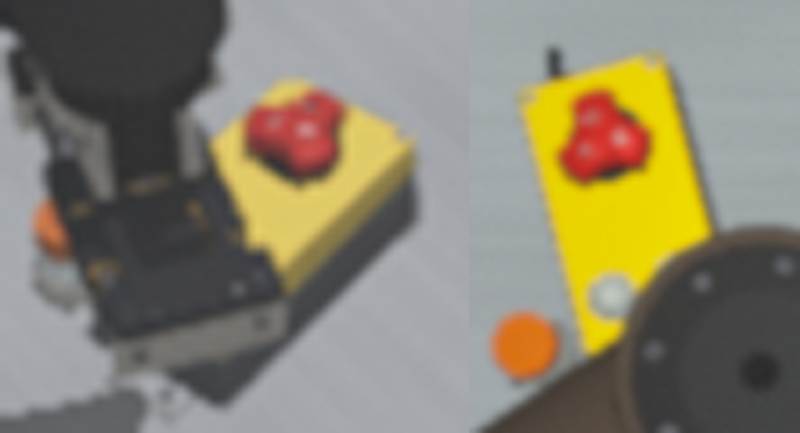

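View pics/side3.png

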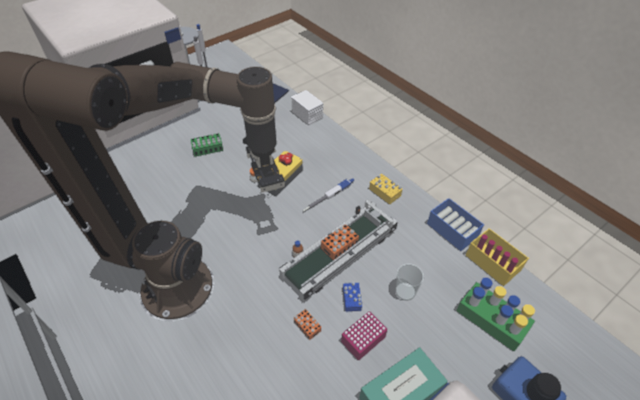

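The head looks lower and is latched with the fingers off. Next, above the lane behind the rack.

```bash
python3 -m creep '[[0,0,-0.1,0.012,0.036,0,0],[0,0,-0.2,0.024,0.072,0,0],[0,0,-0.3,0.036,0.108,0,0],[0,0,-0.366,0.048,0.144,0,0],[0,0,-0.366,0.06,0.18,0,0],[0,0,-0.366,0.072,0.216,0,0],[0,0,-0.366,0.082,0.25,0,0],[0,0,-0.366,0.09,0.28,0,0],[0,0,-0.366,0.09,0.28,0,0],[0,0,-0.366,0.09,0.28,0,0]]'
python3 - <<'E'
from h import *
for n in ("side","top"): cv2.imwrite(f"pics/{n}4.png",ctrl.snapshot(n))
crop('pics/side4.png','pics/c8.png',250,180,410,310,5)
o=ctrl.get_obs();print(o['tool_pos'],o['orientation'],o['clock'],o['opening'],o['force'])
E
```

```text
clock: 5.15
tool_pos: [0.4133, -0.2504, 0.253]
orientation: [180.0, 0.0, 2.5]
force: [0.1, 0.6, -0.6]
opening: 0.0007
[ 0.41325421 -0.24874122  0.25313006] [-1.79996785e+02  1.51283184e-02  2.62462813e+00] 5.25 0.0005105762309624547 [ 0.70633253  1.2069049  -0.48502955]
```

View pics/c8.png

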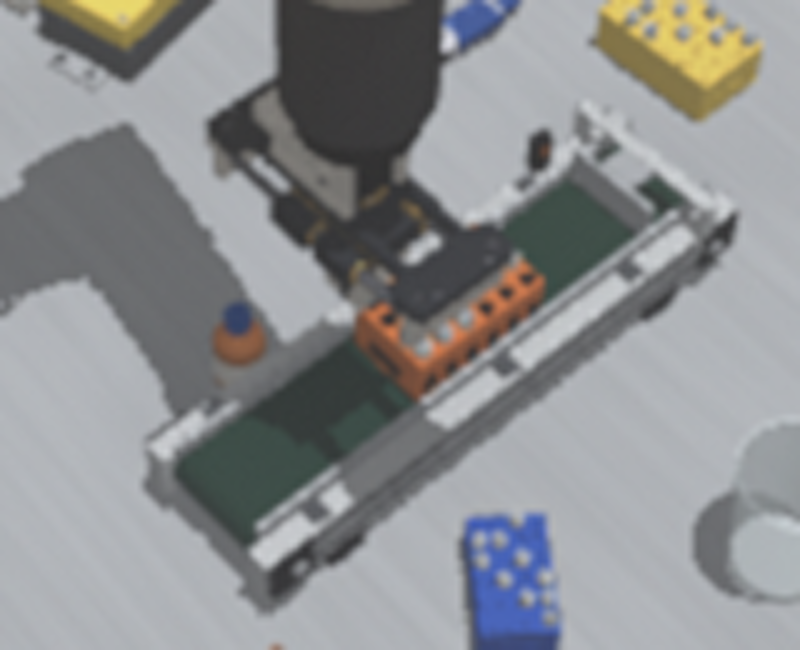

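View pics/top4.png

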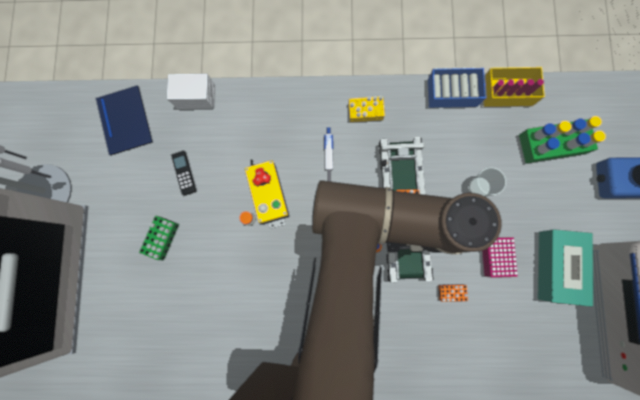

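Run:
```python
from h import *
t=ctrl.get_obs()['tool_pos'];p=[t,t-[0,0,.066]]+[t+np.array([sx*.039,sy*.0965,0]) for sx in(-1,1) for sy in(-1,1)]
q=proj('side',p);print(q)
im=cv2.imread('pics/side4.png')[180:310,250:410];im=cv2.resize(im,None,fx=5,fy=5,interpolation=2)
for i,(u,v) in enumerate(q):cv2.circle(im,(int((u-250)*5),int((v-180)*5)),5,[(0,255,0),(0,0,255),(255,0,255)][min(i,2)],-1)
cv2.imwrite('pics/c11.png',im)
```

```text
[[319.95319719 224.40018201]
 [319.77113213 237.39665555]
 [330.72588262 251.82689261]
 [290.41703905 211.42578686]
 [350.97841838 238.02868026]
 [310.16203901 199.47239001]]
```

View pics/c11.png

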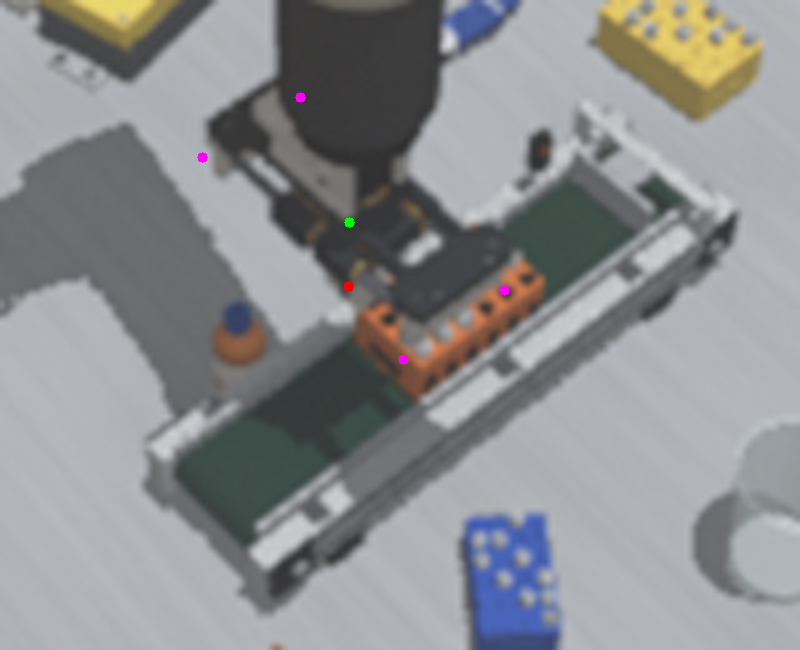

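```bash
python3 -m creep '[[0,0,0,0,0,0.03,0],[0,0,0,0,0,0.06,0],[0,0,0,0,0,0.09,0],[0,0,0,0,0,0.103,0],[0,0,0,0,0,0.107,0],[0,0,0,0,0,0.107,0]]'; python3 -m creep '[[0,0,0,0.008,0,0,0],[0,0,0,0.014,0,0,0],[0,0,0,0.018,0,0,0],[0,0,0,0.022,0,0,0],[0,0,0,0.026,0,0,0],[0,0,0,0.032,0,0,0],[0,0,0,0.04,0,0,0],[0,0,0,0.048,0,0,0],[0,0,0,0.056,0,0,0],[0,0,0,0.064,0,0,0]]'
```

```text
clock: 5.75
tool_pos: [0.4129, -0.2479, 0.1456]
orientation: [-180.0, 0.1, 2.8]
force: [0.2, 0.2, 0.8]
opening: 0.0007
clock: 6.58
tool_pos: [0.4775, -0.2459, 0.1461]
orientation: [180.0, 0.0, 2.6]
force: [-2.3, -0.4, 2.8]
opening: 0.0004
```

Run:
```python
from h import *
cv2.imwrite("pics/side5.png",ctrl.snapshot('side'))
crop('pics/side5.png','pics/c12.png',250,180,410,310,5)
```

```text
(no output)
```

View pics/c12.png

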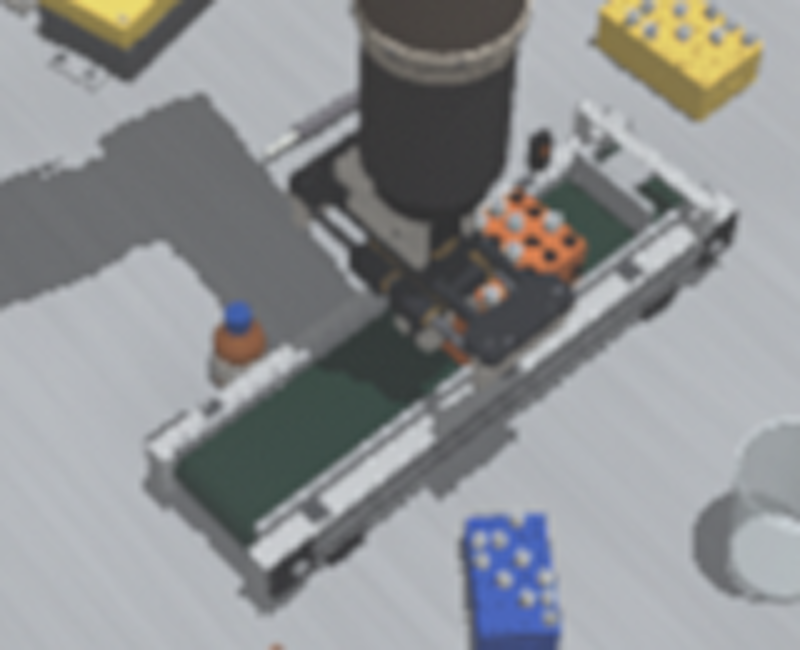

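The rack has slid along the lane, with its front corner now at crop px (585,240). I'll carry on.

```bash
python3 -m creep '[[0,0,0,0.006,0,0,0],[0,0,0,0.012,0,0,0],[0,0,0,0.018,0,0,0],[0,0,0,0.024,0,0,0],[0,0,0,0.03,0,0,0],[0,0,0,0.036,0,0,0],[0,0,0,0.041,0,0,0],[0,0,0,0.046,0,0,0],[0,0,0,0.05,0,0,0],[0,0,0,0.052,0,0,0]]'; python3 -m creep '[[0,0,0,0.001,0,0,0],[0,0,0,0.002,0,0,0],[0,0,0,0.003,0,0,0],[0,0,0,0.004,0,0,0]]';python3 -m creep '[[0,0,0,0.001,0,0,0],[0,0,0,0.002,0,0,0],[0,0,0,0.003,0,0,0],[0,0,0,0.004,0,0,0]]'
```

```text
clock: 7.47
tool_pos: [0.5292, -0.2435, 0.1461]
orientation: [180.0, -0.0, 2.7]
force: [-2.3, -0.7, 0.4]
opening: 0.0004
clock: 7.8
tool_pos: [0.5325, -0.2433, 0.1462]
orientation: [-180.0, -0.0, 2.6]
force: [-0.9, -0.1, -0.7]
opening: 0.0002
clock: 8.13
tool_pos: [0.5356, -0.2432, 0.1462]
orientation: [-180.0, 0.1, 2.6]
force: [-8.5, 0.2, 6.8]
opening: 0.0005
```

```bash
python3 -m creep '[[0,0,0,0.0005,0,0,0],[0,0,0,0.001,0,0,0],[0,0,0,0.001,0,0,0]]'
```

```text
clock: 8.38
tool_pos: [0.5356, -0.2432, 0.1462]
orientation: [-180.0, 0.2, 2.6]
force: [-8.6, 0.8, 5.0]
opening: 0.0007
```

```bash
python3 -m creep '[[0,0,0,0.0005,0,0,0],[0,0,0,0.001,0,0,0],[0,0,0,0.001,0,0,0]]'
```

```text
clock: 8.63
tool_pos: [0.5358, -0.2432, 0.1462]
orientation: [-180.0, 0.3, 2.6]
force: [-12.1, 0.7, 9.5]
opening: 0.0002
```

Force climbs with no motion, so the rack is seated (TCP x 0.5358). I back off, rise and look.

```bash
python3 -m creep '[[0,0,0,-0.002,0,0,0],[0,0,0,-0.005,0,0,0],[0,0,0,-0.01,0,0,0],[0,0,0,-0.03,0,0,0],[0,0,0,-0.05,0,0,0],[0,0,0,-0.06,0,-0.02,0],[0,0,0,-0.07,0,-0.06,0],[0,0,0,-0.08,0,-0.1,0],[0,0,0,-0.09,-0.02,-0.1,0],[0,0,0,-0.1,-0.05,-0.1,0],[0,0,0,-0.11,-0.09,-0.1,0],[0,0,0,-0.11,-0.13,-0.1,0]]'; python3 -m creep '[[0,0,0,0,-0.04,0,0],[0,0,0,0,-0.08,0,0],[0,0,0,0,-0.11,0,0],[0,0,0,0,-0.11,0,0]]'
python3 - <<'E'
from h import *
for n in ("side","top"): cv2.imwrite(f"pics/{n}6.png",ctrl.snapshot(n))
crop('pics/side6.png','pics/c13.png',240,140,410,300,3.7)
crop('pics/top6.png','pics/c14.png',230,125,480,310,3.2)
o=ctrl.get_obs();print(o['tool_pos'],o['orientation'],o['clock'],o['joint_pos'])
E
```

```text
clock: 9.63
tool_pos: [0.4209, -0.1177, 0.2465]
orientation: [-180.0, -0.1, 2.5]
force: [0.7, 0.2, -1.4]
opening: 0.0006
clock: 9.97
tool_pos: [0.4179, -0.0044, 0.2469]
orientation: [-179.9, -0.2, 2.9]
force: [0.4, -0.1, -0.3]
opening: 0.0004
[ 0.41772459 -0.00711705  0.246525  ] [-1.79967049e+02 -8.12083205e-02  2.85076520e+00] 10.0667 [ 2.63539800e+01 -2.42220008e+00 -3.37301640e+01  2.54066811e-03
 -5.86044242e+01  6.64954867e+01]
```

View pics/c13.png

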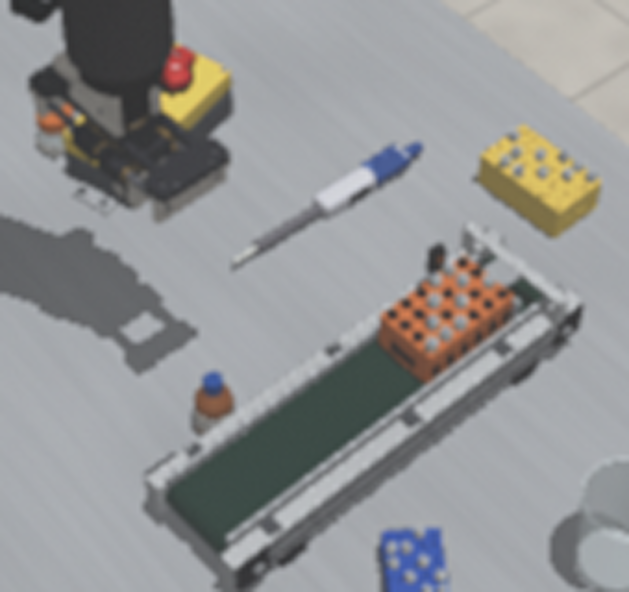

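View pics/c14.png

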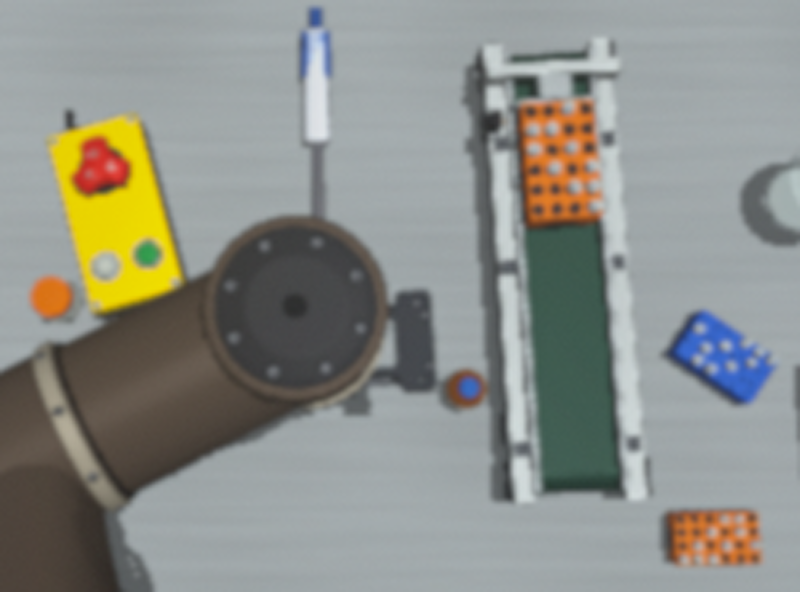

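The rack is against the stop plate with no gap. Next I measure the latched head's phase.

Run:
```python
from h import *
for f,z in(('top0',.096),('top6',.0893)):
    I=cv2.imread(f'pics/{f}.png');k=6;x0,y0=240,155
    C=cv2.resize(I[y0:195,x0:285],None,fx=k,fy=k,interpolation=cv2.INTER_CUBIC).astype(int)
    b,g,r=C[...,0],C[...,1],C[...,2];m=((r>90)&(r-g>70)).astype(np.uint8)*255
    c=max(cv2.findContours(m,0,cv2.CHAIN_APPROX_NONE)[0],key=cv2.contourArea)
    (u,v),rr=cv2.minEnclosingCircle(c.astype(np.float32))
    px=lambda p:((p[0]+.5)/k-.5+x0,(p[1]+.5)/k-.5+y0)
    cc=onz('top',px((u,v)),z)[:2];W=np.array([onz('top',px(p[0]),z)[:2] for p in c])
    d=W-cc;a=np.arctan2(d[:,1],d[:,0]);ra=np.hypot(*d.T)
    A=np.linspace(-np.pi,np.pi,721)[:-1];o=np.argsort(a);R=np.interp(A,a[o],ra[o],period=2*np.pi)
    print(f,cc,'phase',np.degrees(np.angle(np.sum(R*np.exp(3j*A))))/3,'minima',[ (int(np.degrees(A[i])),round(R[i]*1e3,1)) for i in range(720) if R[i]==R[np.arange(i-60,i+61)%720].min()],'maxR',R.max())
```

```text
top0 [0.60171427 0.19559249] phase 16.094218863776238 minima [(-159, np.float64(17.6)), (-42, np.float64(18.0)), (74, np.float64(17.2))] maxR 0.02911423988267885
top6 [0.60207499 0.19580367] phase 15.954903168325083 minima [(-165, np.float64(18.2)), (-40, np.float64(18.5)), (79, np.float64(17.5))] maxR 0.029571385681511842
```

```bash
python3 -m creep '[[0,0,-0.11,0.028,-0.018,0,0],[0,0,-0.22,0.056,-0.036,0,0],[0,0,-0.33,0.084,-0.054,0,0],[0,0,-0.44,0.112,-0.072,0,0],[0,0,-0.55,0.14,-0.09,0,0],[0,0,-0.66,0.168,-0.108,0,0],[0,0,-0.749,0.196,-0.126,0,0],[0,0,-0.749,0.22,-0.144,0,0],[0,0,-0.749,0.2315,-0.1515,0,0],[0,0,-0.749,0.2315,-0.1515,0,0],[0,0,-0.749,0.2315,-0.1515,0,0]]'
python3 - <<'E'
from h import *
for n in ("side",): cv2.imwrite(f"pics/{n}7.png",ctrl.snapshot(n))
crop('pics/side7.png','pics/c15.png',230,90,340,210,5)
o=ctrl.get_obs();print(o['tool_pos'],o['orientation'],o['clock'],o['joint_pos'])
E
```

```text
clock: 10.98
tool_pos: [0.6424, 0.1525, 0.2449]
orientation: [-180.0, 0.1, 45.5]
force: [-0.5, -0.5, 0.1]
opening: 0.0005
[0.64187042 0.15223992 0.24535401] [-1.79973042e+02  7.15391084e-02  4.54801072e+01] 11.0333 [ 3.02421326e+01  2.09181659e+01 -5.04081361e+00 -8.01091628e-03
 -6.41171299e+01  1.05241460e+02]
```

View pics/c15.png

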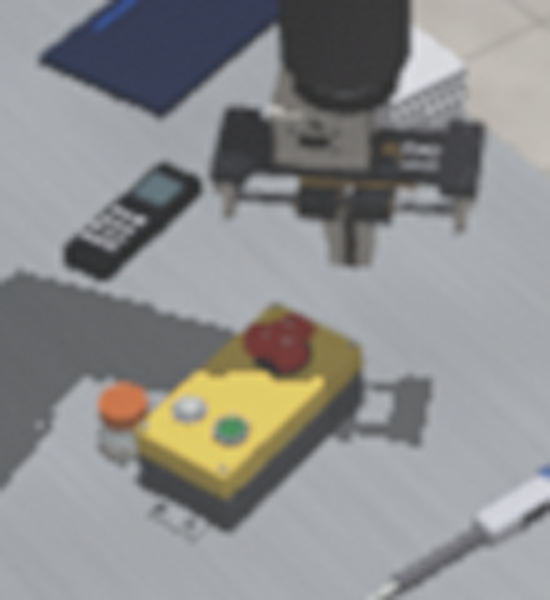

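The shut fingertips measure about 31 mm across (crop px 335–378), narrower than assumed. So I'll descend outside the rim and find the scallop by touch.

```bash
python3 -m creep '[[0,0,0,0.0025,0,0.03,0],[0,0,0,0.0025,0,0.06,0],[0,0,0,0.0025,0,0.085,0],[0,0,0,0.0025,0,0.097,0],[0,0,0,0.0025,0,0.1,0],[0,0,0,0.0025,0,0.1,0]]'; python3 -m creep '[[0,0,0,0,-0.005,0,0],[0,0,0,0,-0.01,0,0],[0,0,0,0,-0.014,0,0],[0,0,0,0,-0.016,0,0],[0,0,0,0,-0.016,0,0]]'; python3 -m creep '[[0,0,0,0,-0.001,0,0],[0,0,0,0,-0.002,0,0],[0,0,0,0,-0.002,0,0]]'
```

```text
clock: 11.53
tool_pos: [0.6435, 0.1547, 0.1463]
orientation: [180.0, 0.0, 45.5]
force: [1.0, 0.1, 1.1]
opening: 0.0005
clock: 11.95
tool_pos: [0.632, 0.1674, 0.1471]
orientation: [180.0, -0.1, 45.6]
force: [-0.5, 0.6, -0.6]
opening: 0.0004
clock: 12.2
tool_pos: [0.6309, 0.1681, 0.1464]
orientation: [180.0, -0.0, 45.6]
force: [0.7, -1.2, 1.1]
opening: 0.0006
```

```bash
python3 -m creep '[[0,0,0,0,-0.001,0.001,0],[0,0,0,0,-0.002,0.001,0],[0,0,0,0,-0.002,0.001,0]]';python3 -m creep '[[0,0,0,0,-0.001,0,0],[0,0,0,0,-0.001,0,0]]';python3 -m creep '[[0,0,0,0,-0.001,0,0],[0,0,0,0,-0.001,0,0]]'
```

```text
clock: 12.45
tool_pos: [0.6295, 0.1691, 0.1451]
orientation: [180.0, 0.0, 45.6]
force: [3.1, -1.5, 0.7]
opening: 0.0008
clock: 12.62
tool_pos: [0.6291, 0.1695, 0.1453]
orientation: [179.9, 0.0, 45.6]
force: [4.1, -5.6, 0.8]
opening: 0.0005
clock: 12.78
tool_pos: [0.6288, 0.1697, 0.1455]
orientation: [179.9, 0.0, 45.6]
force: [6.7, -7.5, -1.1]
opening: 0.0004
```

Contact with the scallop floor, force pointing radially outward. I back off slightly, then turn the tool about the head's axis, clockwise.

```bash
python3 -m creep '[[0,0,0,0,0.002,0,0],[0,0,0,0,0.0035,0,0],[0,0,0,0,0.0035,0,0]]'; python3 -m creep '[[0,0,0.06,-0.0023,-0.0001,0,0],[0,0,0.12,-0.0045,-0.0003,0,0],[0,0,0.18,-0.0068,-0.0006,0,0],[0,0,0.24,-0.009,-0.0011,0,0],[0,0,0.30,-0.0112,-0.0017,0,0],[0,0,0.36,-0.0134,-0.0024,0,0],[0,0,0.36,-0.0134,-0.0024,0,0]]'
```

```text
clock: 13.03
tool_pos: [0.6303, 0.1684, 0.1449]
orientation: [-180.0, 0.0, 45.5]
force: [1.1, 0.1, -0.0]
opening: 0.0003
clock: 13.62
tool_pos: [0.6191, 0.1607, 0.1451]
orientation: [-180.0, -0.0, 24.8]
force: [1.1, 0.4, 0.7]
opening: 0.0005
```

Run:
```python
from h import *
cv2.imwrite("pics/side8.png",ctrl.snapshot('side'))
crop('pics/side8.png','pics/c16.png',250,110,330,200,6)
```

```text
(no output)
```

View pics/c16.png

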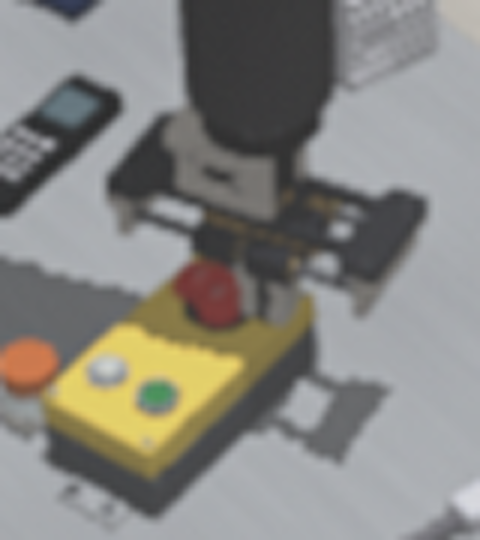

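The fingertips sit in the scallop (crop px 270,300) and the head is turning with them. I continue.

```bash
python3 -m creep '[[0,0,0.05,-0.0019,0,0,0],[0,0,0.10,-0.0038,-0.0002,0,0],[0,0,0.15,-0.0057,-0.0004,0,0],[0,0,0.20,-0.0076,-0.0008,0,0]]'; python3 -m creep '[[0,0,0.03,-0.0011,0,0,0],[0,0,0.06,-0.0023,-0.0001,0,0],[0,0,0.06,-0.0023,-0.0001,0,0]]'
python3 - <<'E'
from h import *
cv2.imwrite("pics/side9.png",ctrl.snapshot('side'))
crop('pics/side9.png','pics/c17.png',250,110,330,200,6)
E
```

```text
clock: 14.0
tool_pos: [0.6121, 0.1582, 0.1452]
orientation: [-180.0, -0.0, 13.5]
force: [1.7, -0.0, -0.4]
opening: 0.0006
clock: 14.25
tool_pos: [0.6097, 0.1577, 0.1452]
orientation: [-180.0, 0.0, 10.1]
force: [1.5, 0.4, -0.4]
opening: 0.0006
```

View pics/c17.png

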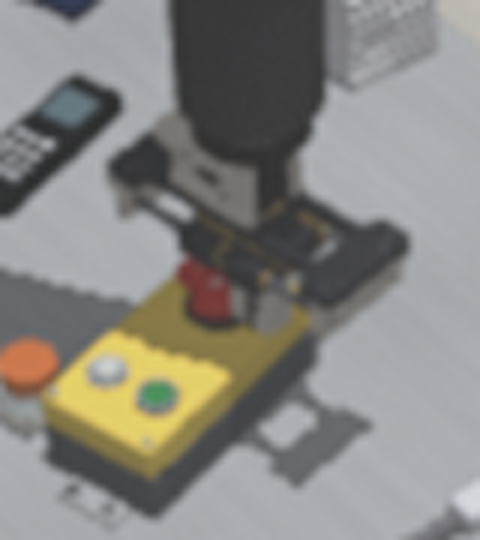

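```bash
python3 -m creep '[[0,0,0.03,-0.0011,0,0,0],[0,0,0.06,-0.0023,-0.0001,0,0],[0,0,0.06,-0.0023,-0.0001,0,0]]'
```

```text
clock: 14.55
tool_pos: [0.6075, 0.1573, 0.1452]
orientation: [-180.0, 0.0, 6.6]
force: [2.3, -0.3, -0.0]
opening: 0.0003
```

Full turn made with light force (~2 N). Now I turn back in the scallop, move out radially and rise.

```bash
python3 -m creep '[[0,0,-0.1,0.0038,-0.0002,0,0],[0,0,-0.2,0.0076,-0.0008,0,0],[0,0,-0.3,0.0112,-0.0017,0,0],[0,0,-0.4,0.0148,-0.003,0,0],[0,0,-0.5,0.0182,-0.0047,0,0],[0,0,-0.6,0.0215,-0.0067,0,0],[0,0,-0.68,0.0239,-0.0085,0,0],[0,0,-0.68,0.0239,-0.0085,0,0]]'; python3 -m creep '[[0,0,0,0,0.004,0,0],[0,0,0,0,0.015,0,0],[0,0,0,0,0.03,0,0],[0,0,0,0,0.03,-0.03,0],[0,0,0,0,0.03,-0.07,0],[0,0,0,0,0.03,-0.1,0],[0,0,0,-0.03,0.05,-0.1,0],[0,0,0,-0.06,0.08,-0.1,0],[0,0,0,-0.09,0.11,-0.1,0],[0,0,0,-0.12,0.14,-0.1,0],[0,0,0,-0.15,0.14,-0.1,0],[0,0,0,-0.18,0.14,-0.1,0]]'; python3 -m creep '[[0,0,0,-0.04,0,0,0],[0,0,0,-0.06,0,0,0],[0,0,0,-0.06,0,0,0]]';python3 - <<'E'
from h import *
for n in ("side","top"): cv2.imwrite(f"pics/{n}10.png",ctrl.snapshot(n))
crop('pics/side10.png','pics/c18.png',240,140,310,200,8)
crop('pics/top10.png','pics/c19.png',230,125,480,310,3.2)
o=ctrl.get_obs();print(o['tool_pos'],o['orientation'],o['clock'],o['joint_pos'])
def red(n,f,b):
    I=cv2.imread(f'pics/{f}.png').astype(int);x0,y0,x1,y1=b;C=I[y0:y1,x0:x1];m=(C[...,2]>90)&(C[...,2]-C[...,1]>70);ys,xs=np.nonzero(m);return f,xs.mean()+x0,ys.mean()+y0,m.sum(),ys.min()+y0
for f in('side0','side3','side10'):print(red('side',f,(272,145,300,170)))
for f in('top0','top3','top10'):print(red('top',f,(245,160,278,192)))
E
```

```text
clock: 15.22
tool_pos: [0.6308, 0.1687, 0.1451]
orientation: [180.0, 0.0, 45.9]
force: [1.9, -1.6, -0.1]
opening: 0.0007
clock: 16.22
tool_pos: [0.6041, -0.0616, 0.2445]
orientation: [-180.0, 0.0, 45.3]
force: [-0.1, -0.2, -0.4]
opening: 0.0002
clock: 16.47
tool_pos: [0.5595, -0.1045, 0.2456]
orientation: [-180.0, 0.0, 45.3]
force: [-0.3, 0.1, -0.6]
opening: 0.0006
[ 0.56219862 -0.10239298  0.24577114] [ 1.79961602e+02 -4.62110509e-02  4.54157829e+01] 16.5667 [ 9.29148741e+00  1.28511587e+01 -1.64847843e+01  4.32985254e-03
 -6.06040934e+01  1.26122157e+02]
('side0', np.float64(285.90909090909093), np.float64(156.36363636363637), np.int64(77), np.int64(152))
('side3', np.float64(285.85057471264366), np.float64(157.29885057471265), np.int64(87), np.int64(153))
('side10', np.float64(285.75280898876406), np.float64(156.24719101123594), np.int64(89), np.int64(152))
('top0', np.float64(260.2613065326633), np.float64(176.25125628140702), np.int64(199), np.int64(167))
('top3', np.float64(260.7029702970297), np.float64(176.62376237623764), np.int64(202), np.int64(168))<stdin>:7: RuntimeWarning: Mean of empty slice.
  ret = ret.dtype.type(ret / rcount)
Traceback (most recent call last):
ValueError: zero-size array to reduction operation minimum which has no identity
```

View pics/c18.png

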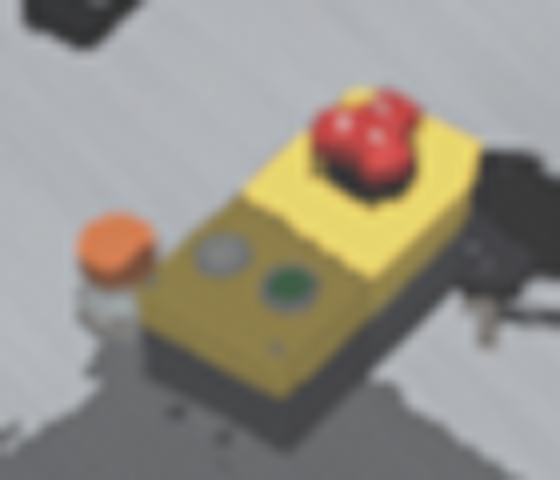

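View pics/c19.png

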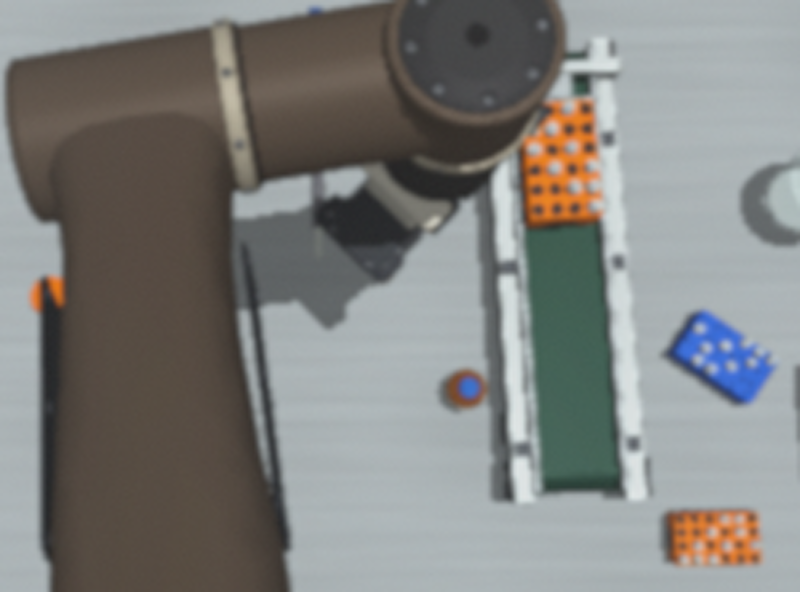

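The head is out again: side-view red centroid row 156.25, against 156.36 out and 157.30 pressed. The arm hides the station from the top camera, so I move it aside for one last look.

```bash
python3 -m creep '[[0,0,0,-0.01,-0.035,0,0],[0,0,0,-0.02,-0.07,0,0],[0,0,0,-0.03,-0.105,0,0],[0,0,0,-0.04,-0.13,0,0],[0,0,0,-0.04,-0.142,0,0],[0,0,0,-0.04,-0.142,0,0],[0,0,0,-0.04,-0.142,0,0]]';python3 - <<'E'
from h import *
for n in ("side","top"): cv2.imwrite(f"pics/{n}11.png",ctrl.snapshot(n))
crop('pics/top11.png','pics/c20.png',230,125,480,310,3.2)
def red(f,b):
    I=cv2.imread(f'pics/{f}.png').astype(int);x0,y0,x1,y1=b;C=I[y0:y1,x0:x1];m=(C[...,2]>90)&(C[...,2]-C[...,1]>70);ys,xs=np.nonzero(m);return f,xs.mean()+x0,ys.mean()+y0,m.sum()
for f in('top0','top6','top11'):print(red(f,(245,160,278,192)))
for z,f in((.096,'top0'),(.096,'top11')):
    I=cv2.imread(f'pics/{f}.png');k=6;x0,y0=240,155
    C=cv2.resize(I[y0:195,x0:285],None,fx=k,fy=k,interpolation=cv2.INTER_CUBIC).astype(int)
    m=((C[...,2]>90)&(C[...,2]-C[...,1]>70)).astype(np.uint8);ys,xs=np.nonzero(m)
    c=max(cv2.findContours(m,0,cv2.CHAIN_APPROX_NONE)[0],key=cv2.contourArea);(u,v),_=cv2.minEnclosingCircle(c.astype(np.float32))
    print(f,(u,v),'phase',-np.degrees(np.angle(np.sum(np.hypot(xs-u,ys-v)**2*np.exp(3j*np.arctan2(ys-v,xs-u)))))/3)
T0,T1=cv2.imread('pics/top0.png'),cv2.imread('pics/top11.png')
I=cv2.absdiff(T0,T1).max(2);cv2.imwrite('pics/diff.png',(I>45).astype(np.uint8)*255)
o=ctrl.get_obs();print(o['clock'],o['force'],o['tool_pos'])
E
```

```text
clock: 17.15
tool_pos: [0.4337, -0.0292, 0.2459]
orientation: [180.0, -0.1, 45.7]
force: [1.2, 0.5, -0.0]
opening: 0.0009
('top0', np.float64(260.2613065326633), np.float64(176.25125628140702), np.int64(199))
('top6', np.float64(260.6666666666667), np.float64(176.59701492537314), np.int64(201))
('top11', np.float64(260.2), np.float64(176.11219512195123), np.int64(205))
top0 (124.45857238769531, 129.94088745117188) phase -14.19685456610137
top11 (124.56023406982422, 130.09878540039062) phase -14.11676716920988
17.25 [ 0.01487108 -0.40299244  0.12044672] [ 0.43403195 -0.02976448  0.24538945]
```

View pics/c20.png

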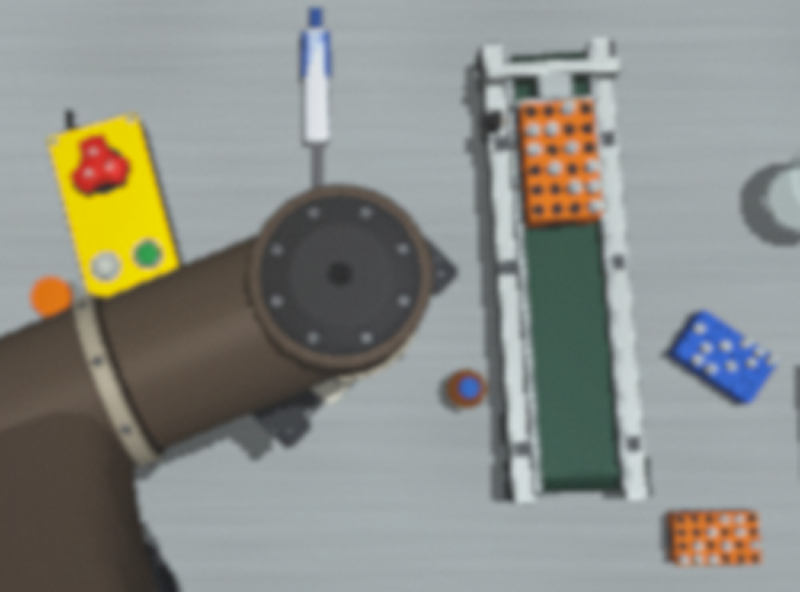

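View pics/diff.png

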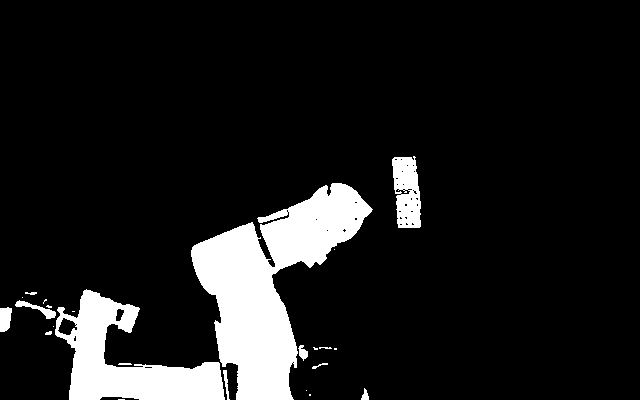

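Only the orange rack and the arm differ from the first picture. The head is back at its original height and angle, so I hand in.

```bash
python3 -c "
from plant import ctrl
print(ctrl.close_job())"
```

```text
the job is handed in; nothing more can be done
None
```

The job is done and handed in at about 17 s of the 69 s allowed; the hand-in gives no verdict.

- **Stop button:** I pressed the mushroom with shut fingertips to 14 N, more than the 9 N it needs, and it stayed latched when I lifted off.
- **Rack:** I pushed the larger orange rack along the lane until the force rose to 12 N with no further motion. The pictures show it against the end stop with no visible gap.
- **Release:** I found a rim scallop by touch, turned the head clockwise by moving the tool about 0.68 rad at about 2 N, and backed out.

**Last checks:**
- The head is back out at its original height. In the side view its red centroid is at row 156.2, against 156.4 at the start and 157.3 when pressed.
- The head's angle matches the start within 0.1°.
- The top-view difference shows only the rack and the arm changed. The arm still hides part of that view.
- The force on the tool is near zero.
- The start button was never approached.

**Disagreements, neither affecting the result:**
- The stop-face position from touch (x about 0.657 m) and from the camera (about 0.662 m) differ by 5 mm.
- The shut fingertips measured about 31 mm across, not the 42 mm I had first worked out.

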